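# Release the sample carrier and run it along the bent rail to the stop

### The arm

A 6-joint arm with a two-finger parallel gripper is mounted at the origin on the work surface. World frame = base frame: x ahead of the robot, y to its left, z up, the work surface at z = 0. Lengths are in mm, angles in rad, forces in N, time in s.
With the tool pointing down it reaches from about 325 to 775 mm from the base axis. Payload 9.3 kg.
Tool frame: the origin (TCP) lies at the very end of the fingers, on their centre line; the grasp point (between the pads) lies 19 mm behind it; z points along the fingers, y is the line along which they close (so a half turn about z gives the same grasp; the last joint's range is limited). The gripper opens to 85 mm and grips with 20 to 120 N. Pads are 22 mm wide; open, the fingers measure 114 mm over their backs; the gripper's body (76 mm by 85 mm) begins 54 mm behind the grasp point. The pads swing forward as they close: fully open they stand 13 mm farther back than shut.
Start: joints at [-0.153, 0.259, 0.021, 1.334, 0, 1.418], TCP at [549.997, -0.004, 231.279] pointing down, gripper open.
Joint ranges: [-3.04, 3.04], [-0.91, 1.82], [-1.04, 1.36], [-1.92, 1.95], [-1.52, 1.45], [-3.14, 3.14]. Speed limits (rad/s): [2.22, 2.22, 2.79, 3.14, 3.14, 3.14].

### API

Orientations are given as a rotation vector (axis times angle).
In Python, from cell import readout, cams, hand_in, models gives the robot as it stands.
- The arm moves only by the tool carry_out, never from a script. Its argument "plan" is a list of rows, each an object of numbers: "x", "y", "z": the shift along the tool's x, y, z in cm; "turn": the turn about the tool's z in degrees. In form: [{"x": .., "y": .., "z": .., "turn": ..}, ...]. A call has 1 to 8 rows; each row shifts and turns the commanded pose from where the row before left it, along the tool's axes as they then stand; what a row does not reach is not made up. A row lasts 1/8 s, in which the tool goes at most 62.5 mm and 10.7 degrees, less where a joint would pass 70% of its speed; a pose out of reach is approached as far as the arm can. A call with a gripper value outside its range is refused whole. "claw" is the finger opening in cm, from 0 to 8.54, set as the call begins (left out, the last holds). The fingers move at their own pace and stop on an object; the grip force is fixed at half the most. Time passes only in rows, so rows that do not move let the fingers close. It gives the time, the measured TCP pose, the force and the opening at its end, in the units of the state.
- readout.observe(): the state, without advancing time (a new reading comes with each control period).
- cams.get_image(name): name is "scene" or "side" or "wrist"; returns (picture, depth): 480x640x3 uint8, red, green, blue; 480x640 float32, mm along the optical axis (not along the pixel's ray), 0 where there is no reading.
- cams.calibration(name): a dict with "mtx" (3x3 intrinsics, pixels), "distortion" ([k1, k2, p1, p2, k3] as OpenCV has them; the pictures are not rectified), "R" (3x3) and "t" (3): a world point X has camera coordinates R X + t; the wrist camera has in their place "tool_from_camera" (4x4, takes a point from camera to tool coordinates, whose origin is the TCP and whose axes are the flange's). Camera axes: x right, y down, z forward; pixel columns grow to the right and rows downward; lengths in mm; the calibration is good to about 2 mm. A picture is of the moment at which its call begins: read the wrist's pose just before it. calibration takes no time and is no camera call.
- hand_in(): hands the job in, once; it reports no verdict.
Trained networks look in the newest picture that a camera, given by its name, has taken for a name from the list of things; names that differ only in an ending like _2 or _b are one class to them, and where a whole thing is asked for, a point or a joint stands for the part that bears it (a point fixed in the world has none). Each returns a list of dicts, best first, with "conf" (0 to 1); they miss things now and then, are a little off and sometimes report something else, mostly with a low value. They report only what shows in the picture. A call takes as long as a camera call. They do not tell look-alikes from the thing itself.
- models.masks_of(name, camera): "mask" (480x640 bool, what is visible of it) and "pixel" ([column, row] in pixels, amid what is visible of it).
- models.landmark_of(name, camera): "pixel" ([column, row] in pixels: a listed point, or the origin of a listed thing).
The state is a dict: "time_s": time; "joint_positions": joint angles; "qd": joint speeds; "tau": joint torques, N m; "tcp_pos": TCP position; "eef_rot": TCP orientation; "ft_force": force on the tool from outside, world axes, zero at the start; "ft_torque": the same for the moment, N m; "grip_width": opening from 0.0 (shut) to 1.0 (fully open).
Only numpy, scipy, OpenCV 4.12 (cv2) and the standard library are available. Lean on these libraries where they do the work, as an engineer would, in place of code of your own. Each camera call takes 0.05 s, during which the arm holds its last target. There are 200 camera calls.

### The job

The hanging sample carrier is pinned at its parking place on the bent rail. Pull the bar handle of the sprung plunger straight up, give it a quarter turn so that it stays latched open and let go of it, then slide the carrier upright along the rail, round both bends, until its ring is up against the stop collar, and leave it hanging there with the plunger still latched open. Do not knock over or push the other things on the bench.

Things in the scene. Friction and masses are not known exactly. Their poses are not given: they have to be found in the camera images.
- rail: Fixed rig with a level Z-bent steel rod, 12 mm in diameter, centre line 190 mm above the bench. Origin on the bench, z up. In its x, y (mm) the rod runs straight from (0, -200) to (0, -45), round a 90 degree bend to (45, 0), straight to (95, 0), round a 90 degree bend to (140, 45), straight to (140, 215). An 18 mm post, 198 mm high, carries each end.
- bend1 (a point): Centre of curvature of the first (right-hand) bend, rail (45, -45) mm, at the rod's height; the rod's centre line bends round it at 45 mm.
- bend2 (a point): Centre of curvature of the second (left-hand) bend, rail (95, 45) mm, at the rod's height; the rod's centre line bends round it at 45 mm.
- stop: Fixed stop collar: dark steel disc, 40 mm in diameter, 12 mm thick, clamped on the rail's last straight (rail x 140 mm, y 112 to 157 mm). Origin at its centre, on the rod's centre line; axes parallel to the rail's. The carrier's ring, coming along +y, ends against its -y face, 6 mm from its centre.
- carrier: Loose sample carrier, 0.25 to 0.5 kg: a steel ring (outer 64, inner 36 mm in diameter, 16 mm thick) threaded on the rod. Origin at the ring's centre, x along the rod in the direction of travel, y left, z up. Parked at rail (0, -120) mm, x along rail +y. It hangs with its origin 12 mm below the rod's centre line; raised 12 mm it is centred, 12 mm clear of the rod all round.
- tab (a point): Centre of the carrier's steel grip tab, 54 mm above the ring's centre. The tab is 14 mm in carrier x, 30 mm in y and 48 mm high, upright on top of the ring.
- tray (a point): Centre of the top of the carrier's white tray, 70 mm below the ring's centre. The tray is 60 mm in carrier x, 176 mm in y, 6 mm thick and carries four capped tubes, 44 mm to either side, tops 5 mm below the ring's centre.
- pin_hole (a point): 16 mm square hole in the tray, at carrier (0, -75) mm. The plunger's upright 9 mm pin goes through it and holds the carrier; with the plunger latched open the pin's tip stands 11 mm above the hanging tray, so raise the carrier by less than that while it is under the pin.
- handle (a point): Centre of the plunger's plastic bar handle: 46 mm long in x, 14 mm wide in y, 32 mm high (16 mm above and below this point). Starts with its long side along the rail's x, 219 mm above the bench at rail (75, -120) mm; moves with the plunger. Below it the slotted housing reaches up to 190 mm, held by a post at rail (122, -120) mm.
- lift (a joint): How far the plunger is pulled up, m: 0 = pin down, 0.032 = end of travel. A spring pulls it down, about 4 N at 0 and 8 N at the end. Above 0.024 its cross pin clears the housing's slot and it can be turned; turned and let go it rests on the housing at about 0.022. Let go unturned, it snaps shut.
- twist (a joint): Turn of the plunger handle about the vertical, rad: 0 at the start, positive anticlockwise from above, stops at -1.6 and +1.6. Either way round latches. It cannot turn while the plunger is down.
- tube_rack: Bystander: white rack with blue-capped tubes, 100 x 166 mm, 92 mm high. Origin under its centre.
- tip_box: Bystander: grey and white tip box, 119 x 84 mm, 60 mm high. Origin under its centre.
- dishes: Bystander: stack of three dishes, 88 mm in diameter, 48 mm high. Origin under its centre.
- beaker: Bystander: white beaker, 68 mm in diameter, 75 mm high. Origin under its centre.
- reagent: Bystander: amber bottle, 64 mm in diameter, 140 mm high. Origin under its centre.
- jar: Bystander: white jar, 72 mm in diameter, 85 mm high. Origin under its centre.
Not all that is in view belongs to the job. Leave any purple or yellow look-alike of the carrier alone.

How it is judged:
By the outcome, as a careful person would: the job done as asked, in the order asked, and still so for the second after the job is handed in, with the robot touching nothing.
It also fails if it takes over 61 s, if anything falls off the work surface, if the arm or the gripper's body presses on something with over 40 N, if the wrist force passes 120 N, or if a joint passes its speed limit or range.

## Working session

There is one attempt and no reset: what is moved stays moved. The work goes in short steps, Python scripts to look and compute and a tool call to move; the robot and the scene stay as the last step left them, time stands still between calls to the robot, and variables do not carry over. Pictures are saved under pics/ and viewed, on a budget of 10 in all, crops included, one or two more only if the job needs it, and the job is handed in when it is done.

Besides the shell and the picture viewer there is one more tool, called as name(argument=value, ...) on one line, values as JSON. carry_out: Moves the arm, as the interface text tells. Its arguments: {"type":"object","properties":{"plan":{"type":"array","items":{"type":"object","properties":{"x":{"type":"number"},"y":{"type":"number"},"z":{"type":"number"},"turn":{"type":"number"}}}},"claw":{"type":"number"}},"required":["plan"]}

```bash
mkdir -p pics; ls; cat > h.py <<'E'
import numpy as np, cv2
from cell import readout, cams, hand_in, models
from scipy.spatial.transform import Rotation as Ro
def pose():
    s=readout.observe(); T=np.eye(4); T[:3,:3]=Ro.from_rotvec(s['eef_rot']).as_matrix(); T[:3,3]=s['tcp_pos']; return T
def cam(name):
    c=cams.calibration(name); K=np.array(c['mtx']); d=np.array(c['distortion'])
    if name=='wrist': W=pose()@np.array(c['tool_from_camera'])
    else:
        E=np.eye(4);E[:3,:3]=c['R'];E[:3,3]=np.array(c['t']).ravel(); W=np.linalg.inv(E)
    return K,d,W
def ray(px,K,d,W):
    u=cv2.undistortPoints(np.array([[px]],float),K,d)[0,0]
    return W[:3,3],W[:3,:3]@np.array([u[0],u[1],1])
def atz(px,z,c):
    o,r=ray(px,*c); return o+r*(z-o[2])/r[2]
def proj(X,K,d,W):
    E=np.linalg.inv(W); return cv2.projectPoints(np.array(X,float).reshape(-1,3),cv2.Rodrigues(E[:3,:3])[0],E[:3,3],K,d)[0][:,0]
E
python3 - <<'E'
from h import *
s=readout.observe();print(s)
for n in ('scene','side'):
    c=cam(n);im,dp=cams.get_image(n);cv2.imwrite(f'pics/{n}0.png',im[...,::-1]);print(n,c[2].round(2).tolist())
    for nm,z in (('handle',219),('tab',232),('bend1',190),('bend2',190),('stop',190),('rail',0),('pin_hole',108),('carrier',178)):
        for r in models.landmark_of(nm,n)[:3]: print(nm,np.round(r['pixel']),round(r['conf'],2),atz(r['pixel'],z,c).round(1)[:2])
E
```

```text
pics
{'time_s': 0.0, 'joint_positions': array([-1.52588759e-01,  2.59195308e-01,  2.07379001e-02,  1.33369309e+00,
       -2.56453905e-05,  1.41820513e+00]), 'qd': array([ 0.00063309, -0.00057223,  0.00148171,  0.00131675, -0.00114567,
       -0.0010664 ]), 'tau': array([-2.65873996e-04, -5.55637658e+01,  3.44536042e+01,  1.31759423e-02,
       -2.94380488e-04,  4.47349430e-05]), 'tcp_pos': array([5.49710593e+02, 3.83514520e-02, 2.30655083e+02]), 'eef_rot': array([-2.22067715e+00, -2.22068260e+00,  1.29004387e-03]), 'ft_force': array([0.22024315, 0.12185757, 0.19224803]), 'ft_torque': array([ 0.00616553, -0.00306642,  0.03681362]), 'grip_width': 0.9971314528963158}
scene [[-0.55, 0.63, -0.55, 1226.95], [0.84, 0.41, -0.36, 488.28], [0.0, -0.66, -0.75, 1150.94], [0.0, 0.0, 0.0, 1.0]]
handle [263. 201.] 0.6 [ 517.6 -146.1]
tab [396. 224.] 0.9 [411.5 183.6]
tab [279. 185.] 0.77 [ 456.2 -137.9]
tab [279. 156.] 0.55 [ 360.6 -208.5]
bend1 [287. 218.] 0.89 [511.2 -76.9]
bend1 [300. 246.] 0.83 [571.1   5.8]
bend2 [287. 218.] 0.89 [511.2 -76.9]
bend2 [300. 246.] 0.83 [571.1   5.8]
stop [323. 2
[... 218 characters left out ...]
 -139.2]
side [[0.9, -0.25, 0.35, 17.97], [-0.43, -0.47, 0.77, -1039.06], [-0.02, -0.85, -0.53, 882.52], [0.0, 0.0, 0.0, 1.0]]
tab [323. 244.] 0.68 [ 451.3 -142.1]
tab [276. 336.] 0.58 [ 239.1 -379. ]
tab [233. 236.] 0.56 [274.6  -8.5]
bend1 [333. 235.] 0.86 [520.8 -57.3]
bend1 [338. 219.] 0.62 [570.    6.6]
bend2 [333. 235.] 0.86 [520.8 -57.3]
bend2 [338. 219.] 0.62 [570.    6.6]
stop [340. 196.] 0.6 [638.5 124.2]
rail [449. 353.] 0.44 [ 662.9 -385.3]
pin_hole [264. 266.] 0.96 [350.    5.6]
pin_hole [261. 362.] 0.63 [ 224.3 -311.3]
pin_hole [352. 280.] 0.6 [ 525.5 -151.1]
carrier [234. 252.] 0.85 [275.3   0.4]
carrier [323. 267.] 0.72 [ 443.9 -155.4]
carrier [278. 358.] 0.57 [ 238.3 -380.5]
```

View pics/scene0.png

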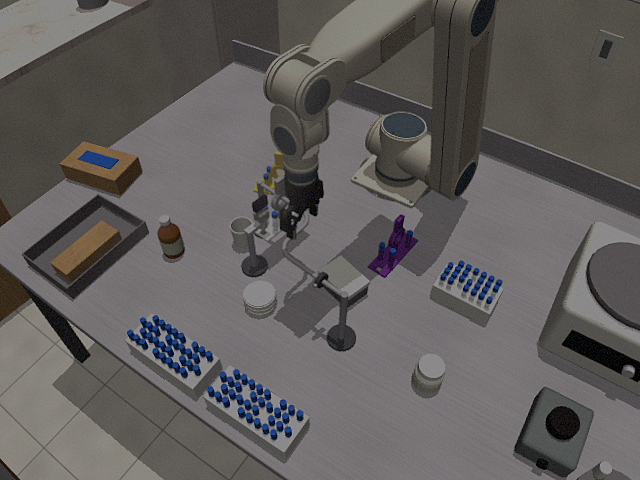

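View pics/side0.png

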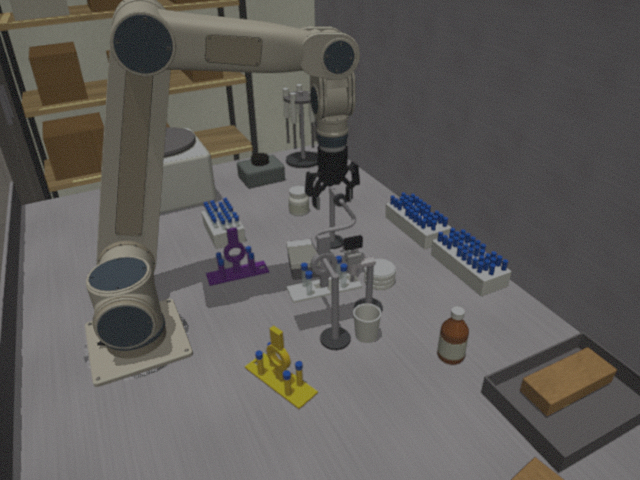

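The robot's grip target could be confused with these: the real steel carrier at scene (279,190), the purple one at (398,240) and the yellow one at (268,175). By description, the steel carrier on the rod with the dark bar handle beside it at (262,203) is the right one. I'll raise the tool over it for a close look.

```bash
python3 -c "
from h import *
print(np.round(cams.calibration('wrist')['tool_from_camera'],2), cams.calibration('wrist')['mtx'])"
```

```text
[[-0.0000e+00 -9.6000e-01 -2.9000e-01  7.2570e+01]
 [ 1.0000e+00 -0.0000e+00 -0.0000e+00  1.0000e-01]
 [-0.0000e+00 -2.9000e-01  9.6000e-01 -1.4274e+02]
 [ 0.0000e+00  0.0000e+00  0.0000e+00  1.0000e+00]] [[361.97410866   0.         326.83316433]
 [  0.         361.97410866 237.27485288]
 [  0.           0.           1.        ]]
```

carry_out(plan=[{"z": -5}, {"z": -5}, {"z": -4, "x": -3}, {"x": -5, "y": -2, "turn": 10}, {"x": -3, "y": -2, "turn": -10}])

```text
invalid input at $.plan[0]: expected keys x, y, z, turn
```

carry_out(plan=[{"x": 0, "y": 0, "z": -5, "turn": 0}, {"x": 0, "y": 0, "z": -5, "turn": 0}, {"x": -3, "y": -1, "z": -4, "turn": 0}, {"x": -5, "y": -2, "z": 0, "turn": 0}, {"x": -4, "y": -2, "z": 0, "turn": 0}, {"x": 0, "y": 0, "z": 0, "turn": -10}, {"x": 0, "y": 0, "z": 0, "turn": -10}, {"x": 0, "y": 0, "z": 0, "turn": -10}])

```text
time_s: 1.9
tcp_pos: [499.9, -120.3, 371.4]
eef_rot: [1.564, 2.725, 0.0]
ft_force: [-0.0, 0.1, 0.9]
grip_width: 0.997
```

carry_out(plan=[{"x": 0, "y": 0, "z": 0, "turn": -10}, {"x": 0, "y": 0, "z": 0, "turn": -10}, {"x": 0, "y": 0, "z": 0, "turn": -10}, {"x": 0, "y": 0, "z": 0, "turn": -10}, {"x": 0, "y": 0, "z": 0, "turn": -10}, {"x": 0, "y": 0, "z": 0, "turn": 0}, {"x": 0, "y": 0, "z": 0, "turn": 0}])

```text
time_s: 2.78
tcp_pos: [500.0, -120.0, 371.3]
eef_rot: [-0.28, -3.129, 0.0]
ft_force: [-0.8, -0.1, -0.1]
grip_width: 0.997
```

```bash
python3 - <<'E'
from h import *
s=readout.observe();print(s['tcp_pos'],s['joint_positions'],s['eef_rot'])
for n in ('wrist','scene','side'):
    c=cam(n);im,dp=cams.get_image(n);cv2.imwrite(f'pics/{n}1.png',im[...,::-1])
    for nm,z in (('handle',219),('tab',232),('bend1',190),('bend2',190),('stop',190),('pin_hole',108),('tray',108),('carrier',178)):
        for r in models.landmark_of(nm,n)[:3]: print(n,nm,np.round(r['pixel']),round(r['conf'],2),atz(r['pixel'],z,c).round(1)[:2])
    np.savez(f'pics/{n}1.npz',im=im,dp=dp,K=c[0],d=c[1],W=c[2])
E
```

```text
[ 499.981549   -120.00403779  371.28522752] [-3.98858306e-01  1.95541994e-01  2.89724411e-01  1.66497069e+00
 -2.79126422e-05 -2.20485437e-01] [-2.79816075e-01 -3.12910564e+00  4.56124992e-05]
wrist handle [299. 256.] 0.56 [ 527.6 -149.4]
wrist tab [291. 168.] 0.97 [ 451.7 -139.3]
wrist tab [122.   4.] 0.72 [ 312.9 -236. ]
wrist tab [299. 259.] 0.24 [ 525.8 -148.5]
wrist stop [562. 292.] 0.94 [623.   99.8]
wrist pin_hole [305. 226.] 0.63 [ 529.  -151.1]
wrist pin_hole [511.  66.] 0.63 [395.7  97. ]
wrist tray [508.   7.] 0.75 [337.2  99.4]
wrist tray [174.  34.] 0.73 [ 302.2 -245.5]
wrist tray [303. 160.] 0.72 [ 455.5 -138.6]
wrist carrier [294. 167.] 0.94 [ 455.6 -142.6]
wrist carrier [151.  24.] 0.85 [ 311.5 -239.9]
wrist carrier [475. 159.] 0.58 [477.3  23.1]
scene handle [263. 204.] 0.76 [ 525.1 -140.3]
scene handle [264. 230.] 0.28 [597.  -82.8]
scene tab [281. 186.] 0.89 [ 457.  -132.7]
scene tab [277. 156.] 0.74 [ 360.7 -215. ]
scene tab [398. 225.] 0.7 [410.7 188.5]
scene bend1 [288. 218.] 0.93 [506.9 -75.5]
scene bend1 [301. 248.] 0.67 [573.7  10.6]
scene bend1 [341. 290.] 0
[... 713 characters left out ...]
1   2.6]
side tab [277. 338.] 0.68 [ 238.3 -383.9]
side bend1 [336. 218.] 0.98 [568.4  12.2]
side bend1 [331. 235.] 0.93 [517.2 -55.4]
side bend2 [336. 218.] 0.98 [568.4  12.2]
side bend2 [331. 235.] 0.93 [517.2 -55.4]
side stop [340. 195.] 0.5 [641.6 128.3]
side stop [331. 234.] 0.5 [517.6 -54. ]
side pin_hole [261. 266.] 0.94 [345.2  10.6]
side pin_hole [260. 361.] 0.79 [ 223.1 -307.6]
side pin_hole [380. 279.] 0.68 [ 589.2 -180.7]
side tray [322. 290.] 0.79 [ 442.8 -153.4]
side tray [236. 274.] 0.78 [274.5   4.8]
side tray [284. 376.] 0.63 [ 251.4 -367.5]
side carrier [233. 252.] 0.86 [272.2   0.5]
side carrier [276. 355.] 0.76 [ 238.1 -373.8]
side carrier [324. 268.] 0.69 [ 445.3 -160.6]
```

View pics/wrist1.png

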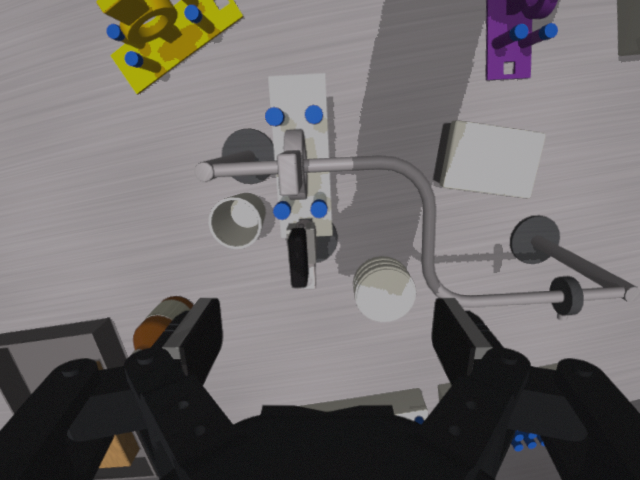

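The wrist view shows the steel carrier's tab at (291,168), the black handle at (299,256), the rod with its two bends at about (415,180) and (440,280), and the stop at (567,295). I'll fit the rail pose to the depth points and measure the tab and handle from their tops.

```bash
cat > fit.py <<'E'
from h import *
from scipy.optimize import least_squares
a=[np.array([0,y]) for y in np.arange(-200,-45,2.)]
t=np.radians(np.arange(0,91,2.))
C=np.vstack([a,np.c_[45-45*np.cos(t),-45+45*np.sin(t)],np.c_[np.arange(45,95,2.),np.zeros(25)],
 np.c_[95+45*np.sin(t),45-45*np.cos(t)],np.c_[np.full(86,140),np.arange(45,216,2.)]])
from scipy.spatial import cKDTree
tr=cKDTree(C)
def cloud(f):
    z=np.load(f);v,u=np.nonzero(z['dp']>0);dd=z['dp'][v,u]
    n=cv2.undistortPoints(np.c_[u,v].astype(float)[:,None],z['K'],z['d'])[:,0]
    P=np.c_[n*dd[:,None],dd]; return P@z['W'][:3,:3].T+z['W'][:3,3],u,v
def toR(p,X): c,s=np.cos(p[2]),np.sin(p[2]); return (X-p[:2])@np.array([[c,-s],[s,c]])
def toW(p,X): c,s=np.cos(p[2]),np.sin(p[2]); return np.array(X,float)@np.array([[c,s],[-s,c]])+p[:2]
if __name__=='__main__':
    P,u,v=cloud('pics/wrist1.npz')
    p=np.array([470,-25,-.15])
    p[:2]=[455,-140]-toW([0,0,p[2]],[0,-120])
    m=(P[:,2]>186)&(P[:,2]<204)
    X=P[m,:2]
    for th in (30,15,10,9):
        k=tr.query(toR(p,X))[0]<th
        r=least_squares(lambda q:tr.query(toR(q,X[k]))[0],p,loss='soft_l1',f_scale=3);p=r.x
        print(p.round(3),k.sum(),np.abs(r.fun).mean())
    print('z med top',np.percentile(P[m][k][:,2],[50,90,98]))
    np.save('rail.npy',p)
    R=toR(p,P[:,:2])
    for n,c in (('tab',(0,-120)),('handle',(75,-120))):
        lo=235 if n=='tab' else 226
        k=(np.abs(R-c)<[28,32]).all(1)&(P[:,2]>lo)&(P[:,2]<265)
        (cx,w,an)=cv2.minAreaRect(P[k][:,:2].astype(np.float32))
        print(n,k.sum(),'z',np.percentile(P[k][:,2],[5,50,95]).round(1),'rect',cx,w,an,'rail',toR(p,np.array(cx)).round(1),'expected',toW(p,c).round(1))
    k=(P[:,2]>195)&(P[:,2]<215)&(np.abs(R-[140,135])<[25,45]).all(1);print('stop rail',R[k].min(0),R[k].max(0),np.median(R[k],0),k.sum())
    for nm,c in (('end',(140,215)),('start',(0,-200)),('b1',(45,-45)),('b2',(95,45))): print(nm,toW(p,c).round(1))
E
python3 fit.py
```

```text
[ 4.67579e+02 -2.29240e+01 -1.26000e-01] 7483 4.808794012413562
[ 4.67674e+02 -2.29660e+01 -1.25000e-01] 6917 3.3972871744002995
[ 4.67737e+02 -2.29430e+01 -1.25000e-01] 6723 3.13575425795486
[ 4.67736e+02 -2.29500e+01 -1.25000e-01] 6688 3.10225301546175
z med top [195.1535008  196.97999544 198.78905819]
tab 903 z [243.9 255.8 257.1] rect (453.58111572265625, -140.6442108154297) (14.267334938049316, 30.298322677612305) 81.90308380126953 rail [   0.6 -118.5] expected [ 452.8 -142. ]
handle 924 z [230.7 234.8 236.1] rect (527.40673828125, -150.54620361328125) (14.193082809448242, 45.54816818237305) 82.22930908203125 rail [  75.1 -119.2] expected [ 527.2 -151.4]
stop rail [123.07966098  90.25152718] [164.49296976 179.68171719] [141.30757914 140.27357386] 1000
end [633.4 172.9]
start [ 442.8 -221.4]
b1 [506.8 -73.2]
b2 [567.6   9.9]
```

carry_out(plan=[{"x": 0, "y": 0, "z": 0, "turn": -2.5}, {"x": -3.1, "y": -2.7, "z": 3.0, "turn": 0}, {"x": 0, "y": 0, "z": 4.0, "turn": 0}, {"x": 0, "y": 0, "z": 4.0, "turn": 0}, {"x": 0, "y": 0, "z": 3.0, "turn": 0}, {"x": 0, "y": 0, "z": 2.0, "turn": 0}, {"x": 0, "y": 0, "z": 0.5, "turn": 0}, {"x": 0, "y": 0, "z": 0, "turn": 0}], claw=4.5)

```text
time_s: 5.12
tcp_pos: [527.3, -150.9, 206.7]
eef_rot: [0.205, 3.135, -0.0]
ft_force: [-0.5, -0.3, 1.2]
grip_width: 0.526
```

carry_out(plan=[{"x": 0, "y": 0, "z": 0, "turn": 0}, {"x": 0, "y": 0, "z": 0, "turn": 0}, {"x": 0, "y": 0, "z": 0, "turn": 0}, {"x": 0, "y": 0, "z": 0, "turn": 0}, {"x": 0, "y": 0, "z": 0, "turn": 0}], claw=0.8)

```text
time_s: 5.75
tcp_pos: [527.6, -150.3, 207.3]
eef_rot: [0.205, 3.133, 0.001]
ft_force: [0.1, 4.4, 6.6]
grip_width: 0.15
```

carry_out(plan=[{"x": 0, "y": 0, "z": -0.7, "turn": 0}, {"x": 0, "y": 0, "z": -0.8, "turn": 0}, {"x": 0, "y": 0, "z": -0.8, "turn": 0}, {"x": 0, "y": 0, "z": -0.6, "turn": 0}, {"x": 0, "y": 0, "z": 0, "turn": 0}, {"x": 0, "y": 0, "z": 0, "turn": 0}])

```text
time_s: 6.5
tcp_pos: [527.5, -150.3, 234.7]
eef_rot: [-0.205, -3.135, -0.002]
ft_force: [4.5, 2.9, -7.5]
grip_width: 0.151
```

```bash
python3 - <<'E'
from h import *
im,dp=cams.get_image('wrist');cv2.imwrite('pics/w2.png',im[100:400,150:500,::-1]);print(readout.observe()['ft_force'])
E
```

```text
[ 4.28324139  3.53065107 -7.18820064]
```

View pics/w2.png

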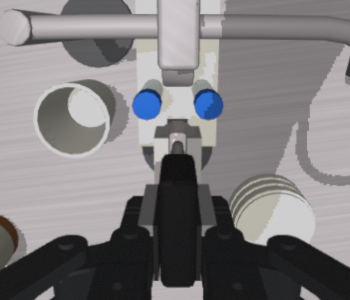

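The crop shows the handle (175,220) held centrally between the pads and raised. The lift of 27 mm and the 7.5 N reading match the spring. Next is the quarter turn.

carry_out(plan=[{"x": 0, "y": 0, "z": 0, "turn": 10}, {"x": 0, "y": 0, "z": 0, "turn": 10}, {"x": 0, "y": 0, "z": 0, "turn": 10}, {"x": 0, "y": 0, "z": 0, "turn": 10}, {"x": 0, "y": 0, "z": 0, "turn": 10}, {"x": 0, "y": 0, "z": 0, "turn": 10}, {"x": 0, "y": 0, "z": 0, "turn": 10}, {"x": 0, "y": 0, "z": 0, "turn": 10}])

```text
time_s: 7.55
tcp_pos: [527.7, -150.0, 234.6]
eef_rot: [-2.177, -2.263, -0.002]
ft_force: [5.1, 4.6, -7.7]
grip_width: 0.155
```

carry_out(plan=[{"x": 0, "y": 0, "z": 0, "turn": 10}, {"x": 0, "y": 0, "z": 0, "turn": 0}, {"x": 0, "y": 0, "z": 0.4, "turn": 0}, {"x": 0, "y": 0, "z": 0.15, "turn": 0}, {"x": 0, "y": 0, "z": 0, "turn": 0}])

```text
time_s: 8.18
tcp_pos: [527.7, -150.0, 229.4]
eef_rot: [-2.36, -2.071, -0.003]
ft_force: [5.4, 5.3, -5.6]
grip_width: 0.153
```

carry_out(plan=[{"x": 0, "y": 0, "z": 0, "turn": 0}, {"x": 0, "y": 0, "z": 0, "turn": 0}, {"x": 0, "y": 0, "z": 0, "turn": 0}, {"x": 0, "y": 0, "z": -2, "turn": 0}, {"x": 0, "y": 0, "z": -4, "turn": 0}, {"x": 0, "y": 0, "z": -4, "turn": 0}, {"x": 0, "y": 0, "z": -2, "turn": 0}, {"x": 0, "y": 0, "z": 0, "turn": 0}], claw=3.5)

```text
time_s: 9.18
tcp_pos: [527.5, -151.1, 351.1]
eef_rot: [2.36, 2.069, 0.002]
ft_force: [-0.1, -0.0, -0.2]
grip_width: 0.412
```

carry_out(plan=[{"x": 0, "y": 0, "z": 0, "turn": -10}, {"x": 0, "y": 0, "z": 0, "turn": -10}, {"x": 0, "y": 0, "z": 0, "turn": -10}, {"x": 0, "y": 0, "z": 0, "turn": -10}, {"x": 0, "y": 0, "z": 0, "turn": -10}, {"x": 0, "y": 0, "z": 0, "turn": -10}, {"x": 0, "y": 0, "z": 0, "turn": -10}, {"x": 0, "y": 0, "z": 0, "turn": -10}])

```text
time_s: 10.18
tcp_pos: [526.9, -150.8, 348.4]
eef_rot: [-0.469, -3.105, -0.001]
ft_force: [0.4, 0.2, 0.5]
grip_width: 0.408
```

carry_out(plan=[{"x": 0, "y": 0, "z": 0, "turn": -10}, {"x": 4, "y": 0, "z": 0, "turn": 0}, {"x": 0, "y": 0, "z": 0, "turn": 0}, {"x": 0, "y": 0, "z": 0, "turn": 0}])

```text
time_s: 10.68
tcp_pos: [487.7, -145.7, 349.2]
eef_rot: [-0.206, -3.135, -0.0]
ft_force: [-0.6, 0.6, -0.1]
grip_width: 0.41
```

```bash
python3 - <<'E'
from fit import *
n='wrist'
c=cam(n);s=readout.observe();print(s['tcp_pos'],s['eef_rot'])
im,dp=cams.get_image(n);cv2.imwrite('pics/w3.png',im[...,::-1])
np.savez('pics/wrist3.npz',im=im,dp=dp,K=c[0],d=c[1],W=c[2])
P,u,v=cloud('pics/wrist3.npz');p=np.load('rail.npy');R=toR(p,P[:,:2])
for nm,cc,lo,hi,b in (('tab',(0,-120),250,260,(28,25)),('handle',(75,-120),253,262,(32,35)),('stop',(140,135),200,214,(25,60))):
    k=(np.abs(R-cc)<b).all(1)&(P[:,2]>lo)&(P[:,2]<hi)
    if k.sum()<20: print(nm,k.sum());continue
    r=cv2.minAreaRect(P[k][:,:2].astype(np.float32));print(nm,k.sum(),np.percentile(P[k][:,2],[5,50,95]).round(1),r,toR(p,np.array(r[0])).round(1))
E
```

```text
[ 487.65407519 -145.69107142  349.24927904] [-2.06161645e-01 -3.13459851e+00 -2.13924317e-04]
tab 952 [254.5 255.9 257. ] ((453.57733154296875, -140.6553955078125), (13.406271934509277, 29.915307998657227), 82.89842224121094) [   0.6 -118.6]
handle 1134 [254.3 256.6 257.9] ((527.3289184570312, -150.6283416748047), (45.599395751953125, 13.890694618225098), 81.83157348632812) [  75.  -119.3]
stop 502 [201.  206.2 210.1] ((626.77783203125, 103.2291259765625), (13.187386512756348, 33.879119873046875), 80.31175994873047) [142.1 145. ]
```

View pics/w3.png

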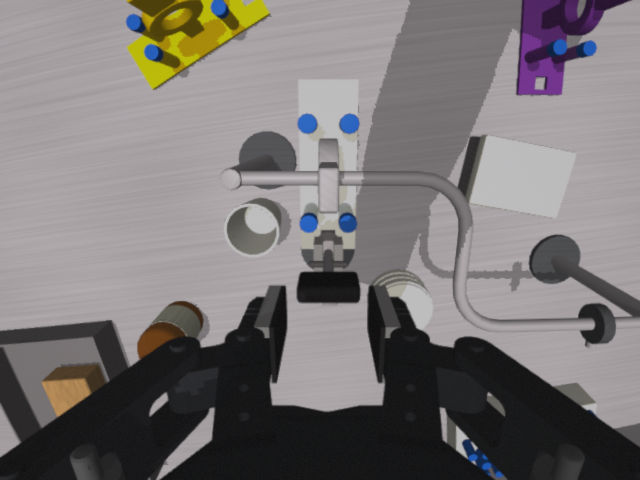

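The handle (327,288) now lies along the rail's y with its top at 257 mm, so it is latched (241 mm centre, +22). The tab is at (328,175). I'll grip it along the carrier's x.

carry_out(plan=[{"x": 3.45, "y": 0.05, "z": 0, "turn": 0}, {"x": 0, "y": 0, "z": 3.0, "turn": 0}, {"x": 0, "y": 0, "z": 4.0, "turn": 0}, {"x": 0, "y": 0, "z": 3.5, "turn": 0}, {"x": 0, "y": 0, "z": 2.0, "turn": 0}, {"x": 0, "y": 0, "z": 0.7, "turn": 0}, {"x": 0, "y": 0, "z": 0, "turn": 0}], claw=4.0)

```text
time_s: 11.6
tcp_pos: [453.7, -140.7, 217.7]
eef_rot: [-0.205, -3.134, -0.0]
ft_force: [-0.0, -0.1, 0.5]
grip_width: 0.471
```

carry_out(plan=[{"x": 0, "y": 0, "z": 0, "turn": 0}, {"x": 0, "y": 0, "z": 0, "turn": 0}, {"x": 0, "y": 0, "z": 0, "turn": 0}, {"x": 0, "y": 0, "z": 0, "turn": 0}, {"x": 0, "y": 0, "z": -0.5, "turn": 0}, {"x": 0, "y": 0, "z": 0, "turn": 0}], claw=0.8)

```text
time_s: 12.35
tcp_pos: [453.3, -140.6, 222.8]
eef_rot: [-0.206, -3.134, -0.0]
ft_force: [0.2, -0.5, -3.8]
grip_width: 0.156
```

```bash
python3 - <<'E'
from fit import *
# refit rail with both clouds, tab+handle tops
Ps=[cloud(f'pics/wrist{i}.npz')[0] for i in (1,3)];P=np.vstack(Ps)
p=np.load('rail.npy');m=(P[:,2]>192)&(P[:,2]<200);X=P[m,:2];R=toR(p,X);X=X[np.abs(R-[140,145]).max(1)>14]
k=tr.query(toR(p,X))[0]<9
r=least_squares(lambda q:tr.query(toR(q,X[k]))[0],p,loss='soft_l1',f_scale=2);p=r.x;print(p.round(4),np.abs(r.fun).mean())
for c in ((453.58,-140.65),(527.35,-150.6)):print(toR(p,np.array(c)))
P=Ps[1];R=toR(p,P[:,:2]);k=(P[:,2]>200)&(P[:,2]<212)&(np.abs(R-[140,140])<[25,30]).all(1)
print(np.percentile(R[k],[2,10,50,90,98],axis=0).round(1))
np.save('rail.npy',p);print(readout.observe()['tcp_pos'])
E
```

```text
[ 4.682101e+02 -2.289160e+01 -1.276000e-01] 2.910835628778791
[   0.47071278 -118.66279577]
[  74.90713819 -119.14650188]
[[125.5 139.2]
 [127.7 139.6]
 [138.2 142.5]
 [150.7 149.8]
 [155.1 151.4]]
[ 453.27197737 -140.59151376  222.79347271]
```

carry_out(plan=[{"x": 0, "y": 0.8, "z": 0, "turn": 0}, {"x": 0, "y": 1.2, "z": 0, "turn": 0}, {"x": 0, "y": 1.2, "z": 0, "turn": 0}, {"x": 0, "y": 1.2, "z": 0, "turn": 0}, {"x": 0, "y": 1.2, "z": -0.3, "turn": 0}, {"x": 0, "y": 1.0, "z": -0.3, "turn": 0}, {"x": 0, "y": 0.8, "z": -0.1, "turn": 0}, {"x": 0, "y": 0, "z": 0, "turn": 0}])

```text
time_s: 13.35
tcp_pos: [463.2, -66.8, 229.9]
eef_rot: [0.204, 3.135, -0.0]
ft_force: [-0.2, -0.5, -3.0]
grip_width: 0.158
```

```bash
cat > st.py <<'E'
from fit import *
s=readout.observe();p=np.load('rail.npy');T=pose()
h=np.degrees(np.arctan2(T[1,1],T[0,1])-p[2])
print(s['time_s'],'rail',toR(p,s['tcp_pos'][:2]).round(1),'z',s['tcp_pos'][2].round(1),'head',h.round(1),'F',s['ft_force'].round(1),'M',s['ft_torque'].round(2),s['grip_width'].round(3))
E
python3 st.py
```

```text
Traceback (most recent call last):
  File "st.py", line 4, in <module>
    print(s['time_s'],'rail',toR(p,s['tcp_pos'][:2]).round(1),'z',s['tcp_pos'][2].round(1),'head',h.round(1),'F',s['ft_force'].round(1),'M',s['ft_torque'].round(2),s['grip_width'].round(3))
                                                                                                                                                                    ^^^^^^^^^^^^^^^^^^^^^
AttributeError: 'float' object has no attribute 'round'
```

carry_out(plan=[{"x": -0.055, "y": 0.704, "z": 0, "turn": 9}, {"x": -0.055, "y": 0.704, "z": 0, "turn": 9}, {"x": -0.055, "y": 0.704, "z": 0, "turn": 9}, {"x": -0.055, "y": 0.704, "z": 0, "turn": 9}, {"x": -0.055, "y": 0.704, "z": 0, "turn": 9}, {"x": 0, "y": 0, "z": 0, "turn": 0}])

```text
time_s: 14.1
tcp_pos: [480.4, -37.5, 229.6]
eef_rot: [-1.388, -2.818, 0.0]
ft_force: [-0.1, -0.4, -3.9]
grip_width: 0.156
```

```bash
sed -i "s/s\['grip_width'\].round(3)/s['grip_width']/" st.py; python3 st.py
```

```text
14.1 rail [ 14. -13.] z 229.6 head 44.9 F [-0.1 -0.4 -3.9] M [-0.01  0.05  0.03] 0.15610072578443712
```

carry_out(plan=[{"x": -0.055, "y": 0.704, "z": 0, "turn": 9}, {"x": -0.055, "y": 0.704, "z": 0, "turn": 9}, {"x": -0.055, "y": 0.704, "z": 0, "turn": 9}, {"x": -0.055, "y": 0.704, "z": 0, "turn": 9}, {"x": -0.055, "y": 0.704, "z": 0, "turn": 9}, {"x": 0, "y": 0, "z": 0, "turn": 0}])

```text
time_s: 14.85
tcp_pos: [513.6, -28.9, 229.5]
eef_rot: [-2.358, -2.076, 0.001]
ft_force: [-0.3, -0.3, -4.1]
grip_width: 0.154
```

carry_out(plan=[{"x": 0, "y": 0.8, "z": 0, "turn": 0}, {"x": 0, "y": 1.2, "z": 0, "turn": 0}, {"x": 0, "y": 1.2, "z": 0, "turn": 0}, {"x": 0, "y": 1.0, "z": 0, "turn": 0}, {"x": 0, "y": 0.7, "z": 0, "turn": 0}, {"x": 0, "y": 0, "z": 0, "turn": 0}])

```text
time_s: 15.6
tcp_pos: [562.5, -34.9, 229.4]
eef_rot: [-2.361, -2.071, 0.0]
ft_force: [0.2, 0.8, -3.5]
grip_width: 0.158
```

```bash
python3 st.py
```

```text
15.6 rail [95.1  0.1] z 229.4 head -0.2 F [ 0.2  0.8 -3.5] M [-0.01  0.03  0.01] 0.15768275918034408
```

carry_out(plan=[{"x": 0.055, "y": 0.704, "z": 0, "turn": -9}, {"x": 0.055, "y": 0.704, "z": 0, "turn": -9}, {"x": 0.055, "y": 0.704, "z": 0, "turn": -9}, {"x": 0.055, "y": 0.704, "z": 0, "turn": -9}, {"x": 0.055, "y": 0.704, "z": 0, "turn": -9}, {"x": 0, "y": 0, "z": 0, "turn": 0}])

```text
time_s: 16.35
tcp_pos: [595.3, -25.7, 229.7]
eef_rot: [-1.39, -2.817, 0.0]
ft_force: [0.3, 0.1, -4.3]
grip_width: 0.158
```

carry_out(plan=[{"x": 0.055, "y": 0.704, "z": 0, "turn": -9}, {"x": 0.055, "y": 0.704, "z": 0, "turn": -9}, {"x": 0.055, "y": 0.704, "z": 0, "turn": -9}, {"x": 0.055, "y": 0.704, "z": 0, "turn": -9}, {"x": 0.055, "y": 0.704, "z": 0, "turn": -9}, {"x": 0, "y": 0, "z": 0, "turn": 0}])

```text
time_s: 17.1
tcp_pos: [612.3, 4.1, 229.9]
eef_rot: [-0.211, -3.134, 0.0]
ft_force: [-0.4, 0.1, -3.7]
grip_width: 0.154
```

carry_out(plan=[{"x": 0, "y": 0.8, "z": 0, "turn": 0}, {"x": 0, "y": 1.2, "z": 0, "turn": 0}, {"x": 0, "y": 1.2, "z": 0, "turn": 0}, {"x": 0, "y": 1.2, "z": 0, "turn": 0}, {"x": 0, "y": 1.0, "z": 0, "turn": 0}, {"x": 0, "y": 0.8, "z": 0, "turn": 0}, {"x": 0, "y": 0.5, "z": 0, "turn": 0}, {"x": 0, "y": 0, "z": 0, "turn": 0}])

```text
time_s: 18.1
tcp_pos: [621.4, 70.5, 229.7]
eef_rot: [-0.205, -3.135, 0.0]
ft_force: [-0.5, 0.3, -3.5]
grip_width: 0.161
```

```bash
python3 st.py; python3 - <<'E'
from fit import *
n='wrist'
c=cam(n);im,dp=cams.get_image(n);cv2.imwrite('pics/w4.png',im[...,::-1])
np.savez('pics/wrist4.npz',im=im,dp=dp,K=c[0],d=c[1],W=c[2])
P,u,v=cloud('pics/wrist4.npz');p=np.load('rail.npy');R=toR(p,P[:,:2])
k=(P[:,2]>198)&(P[:,2]<213)&(np.abs(R-[140,145])<[25,20]).all(1);print(k.sum(),np.percentile(R[k],[2,10,50,90,98],axis=0).round(1))
E
```

```text
18.1 rail [140.1 112.2] z 229.7 head 89.8 F [-0.5  0.3 -3.5] M [ 0.07 -0.03 -0.06] 0.16146260453648292
1702 [[124.1 140. ]
 [126.2 140.3]
 [137.1 145.4]
 [151.6 150.7]
 [156.9 151.8]]
```

View pics/w4.png

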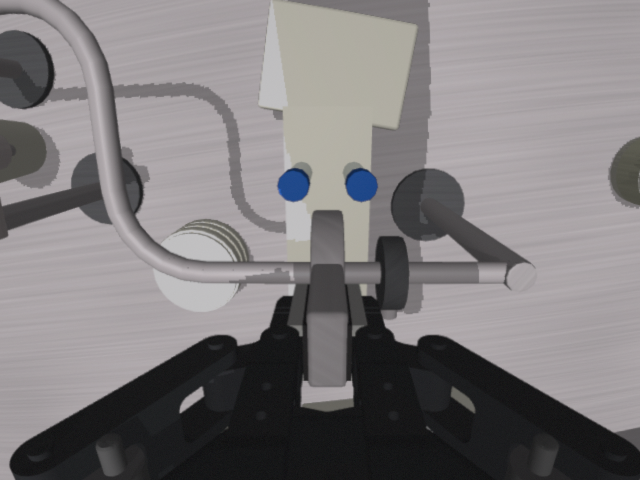

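The view shows the ring's tab (327,300) upright in the grip. The stop disc (393,272) is ahead with a gap of about 19 mm. I'll close most of the gap, lower the carrier to hang, then feel for contact.

carry_out(plan=[{"x": 0, "y": 0.8, "z": 0, "turn": 0}, {"x": 0, "y": 0.6, "z": 0, "turn": 0}, {"x": 0, "y": 0.2, "z": 0.4, "turn": 0}, {"x": 0, "y": 0, "z": 0.4, "turn": 0}, {"x": 0, "y": 0, "z": 0.3, "turn": 0}, {"x": 0, "y": 0.1, "z": 0, "turn": 0}, {"x": 0, "y": 0.1, "z": 0, "turn": 0}, {"x": 0, "y": 0, "z": 0, "turn": 0}])

```text
time_s: 19.15
tcp_pos: [623.8, 88.1, 218.8]
eef_rot: [0.206, 3.135, -0.0]
ft_force: [-0.1, -1.5, -1.4]
grip_width: 0.158
```

carry_out(plan=[{"x": 0, "y": 0.1, "z": 0, "turn": 0}, {"x": 0, "y": 0, "z": 0, "turn": 0}])

```text
time_s: 19.4
tcp_pos: [623.9, 89.1, 218.8]
eef_rot: [0.205, 3.135, -0.0]
ft_force: [0.2, -0.8, -2.3]
grip_width: 0.156
```

```bash
python3 st.py
```

```text
19.4 rail [140.2 130.9] z 218.8 head 89.8 F [ 0.2 -0.8 -2.3] M [-0.26 -0.01  0.03] 0.1562514595246502
```

carry_out(plan=[{"x": 0, "y": 0.1, "z": 0, "turn": 0}, {"x": 0, "y": 0, "z": 0, "turn": 0}])

```text
time_s: 19.65
tcp_pos: [624.0, 90.2, 218.8]
eef_rot: [0.205, 3.135, 0.0]
ft_force: [-0.7, -1.2, -1.5]
grip_width: 0.157
```

```bash
python3 st.py
```

```text
19.65 rail [140.2 132. ] z 218.8 head 89.8 F [-0.7 -1.2 -1.5] M [-0.23 -0.02 -0.07] 0.1565819424790051
```

carry_out(plan=[{"x": 0, "y": 0.1, "z": 0, "turn": 0}, {"x": 0, "y": 0, "z": 0, "turn": 0}])

```text
time_s: 19.9
tcp_pos: [624.1, 90.6, 218.8]
eef_rot: [-0.206, -3.135, 0.002]
ft_force: [-1.4, -5.2, -0.6]
grip_width: 0.157
```

```bash
python3 st.py
```

```text
19.9 rail [140.2 132.4] z 218.8 head 89.8 F [-1.4 -5.2 -0.6] M [-1.15  0.18 -0.06] 0.15657226186766007
```

Contact is felt (5 N against the stop). I'll let the last millimetre down and release.

carry_out(plan=[{"x": 0, "y": 0.02, "z": 0.08, "turn": 0}, {"x": 0, "y": 0, "z": 0, "turn": 0}, {"x": 0, "y": 0, "z": 0, "turn": 0}])

```text
time_s: 20.27
tcp_pos: [624.1, 90.6, 218.7]
eef_rot: [0.206, 3.134, -0.002]
ft_force: [-1.6, -6.4, 3.4]
grip_width: 0.153
```

carry_out(plan=[{"x": 0, "y": 0, "z": 0, "turn": 0}, {"x": 0, "y": 0, "z": 0, "turn": 0}, {"x": 0, "y": 0, "z": 0, "turn": 0}, {"x": 0, "y": 0, "z": -2, "turn": 0}, {"x": 0, "y": 0, "z": -4, "turn": 0}, {"x": 0, "y": 0, "z": -4, "turn": 0}, {"x": 0, "y": 0, "z": -3, "turn": 0}, {"x": 0, "y": 0, "z": 0, "turn": 0}], claw=3.5)

```text
time_s: 21.28
tcp_pos: [624.8, 91.5, 350.3]
eef_rot: [0.205, 3.131, 0.001]
ft_force: [-0.1, -0.0, -0.3]
grip_width: 0.409
```

carry_out(plan=[{"x": 0, "y": -3, "z": 0, "turn": 0}, {"x": 0, "y": -3, "z": 0, "turn": 0}, {"x": 0, "y": 0, "z": 0, "turn": 0}, {"x": 0, "y": 0, "z": 0, "turn": 0}])

```text
time_s: 21.78
tcp_pos: [616.3, 32.2, 347.3]
eef_rot: [-0.206, -3.134, -0.001]
ft_force: [0.2, -0.1, 1.0]
grip_width: 0.409
```

```bash
python3 st.py; python3 - <<'E'
from fit import *
n='wrist'
c=cam(n);im,dp=cams.get_image(n);cv2.imwrite('pics/w5.png',im[...,::-1])
np.savez('pics/wrist5.npz',im=im,dp=dp,K=c[0],d=c[1],W=c[2])
s,_=cams.get_image('scene');cv2.imwrite('pics/s5.png',cv2.resize(s[130:370,180:450,::-1],None,fx=2,fy=2))
P,u,v=cloud('pics/wrist5.npz');p=np.load('rail.npy');R=toR(p,P[:,:2])
for nm,cc,lo,hi,b in (('tab',(140,130),245,260,(28,25)),('handle',(75,-120),245,262,(32,35)),('stop',(140,145),200,213,(25,10))):
    k=(np.abs(R-cc)<b).all(1)&(P[:,2]>lo)&(P[:,2]<hi)
    if k.sum()<20: print(nm,k.sum());continue
    r=cv2.minAreaRect(P[k][:,:2].astype(np.float32));print(nm,k.sum(),np.percentile(P[k][:,2],[5,50,95]).round(1),r,toR(p,np.array(r[0])).round(1))
E
```

```text
21.775 rail [139.8  73.5] z 347.3 head 89.8 F [ 0.2 -0.1  1. ] M [ 0.    0.06 -0.02] 0.408572425142227
tab 1015 [248.2 255.5 256.9] ((621.4563598632812, 90.55218505859375), (14.491358757019043, 29.788068771362305), 82.104248046875) [137.6 132. ]
handle 1467 [248.8 256.5 257.9] ((527.6911010742188, -149.41445922851562), (46.53226852416992, 14.032989501953125), 82.08796691894531) [  75.1 -117.9]
stop 180 [200.7 204.1 208.3] ((615.0908203125, 106.24519348144531), (32.10993957519531, 12.832076072692871), 31.500030517578125) [129.3 146.8]
```

View pics/w5.png

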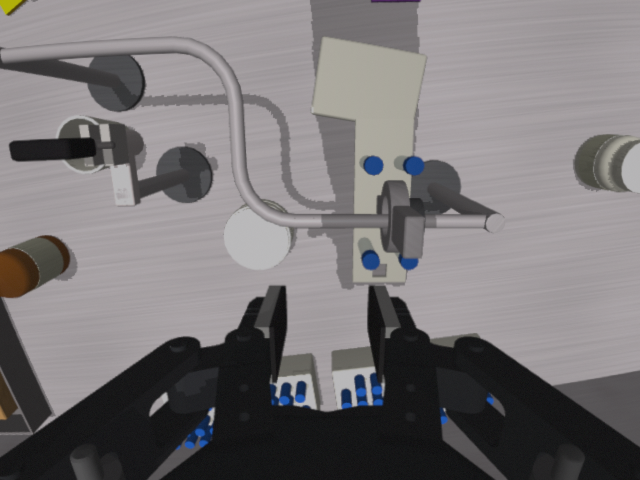

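View pics/s5.png

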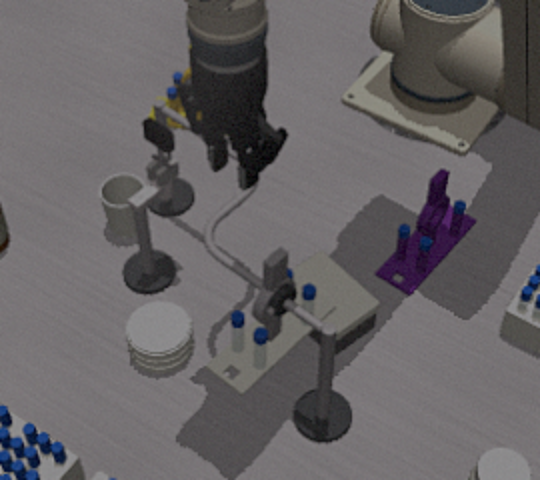

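```bash
python3 -c "
from h import *
print(hand_in())"
```

```text
the job is handed in; nothing more can be done
None
```

The carrier now hangs against the stop collar with the plunger latched open, and I handed the job in at about 22 s of the 61 s limit.

- **Plunger:** I pulled the handle up 27 mm, gave it a 90° turn and let go. In the last picture it lies crosswise with its top at about 257 mm, which matches the latched height.
- **Carrier:** I gripped it by the tab and raised it 5 mm while it was under the pin, then about 12 mm to round both bends. It was lowered to hang just short of the stop, pushed on until I felt about 5–6 N of contact, then released.
- **Last checks:** The last wrist and scene pictures show the carrier upright and the ring against the collar. The tab measured at rail y 132.0 mm, against 132.4 mm for the tool at contact. I saw nothing knocked over or moved in the last wrist and scene pictures.
- **Disagreements:** The last wrist measurement put the tab about 2.4 mm off the rail's x. It also read the fixed handle about 1.2 mm off its earlier position. The camera is only good to about 2 mm, so I can't rule out a gap of up to about 1 mm at the stop, because the contact face was hidden from view. In that last picture the stop was mostly hidden too, so its position could not be re-measured.

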